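Nest the copper heat-spreader angle in its cradle

TASK

Lift the copper angle out of its grey holder, set it down on the teal mat and let go, so that you can take it again by its ends; then lower it gently into the aluminium angle in the blue cradle and let go. It must lie fully home along the V, long leg against long leg and short against short, sticking out equally at both ends. Leave the multimeter, flux tin, solder spool and spray can alone.

Things in the scene. Friction and masses are not known exactly. Their poses are not given: they have to be found in the camera images.
- angle: Loose copper L section, about 350 g, 64 mm long, 8 mm thick. Origin: the L's outer corner edge at mid-length. y along its length (-32 to 32 mm); z up the long leg (x 0 to 8, z 0 to 45 mm); x along the short leg (x 0 to 35, z 0 to 8 mm). Starts in the holder, short leg flat on its floor, long leg upright on the side nearer the robot. Drawn holes: decoration.
- holder: Fixed grey holder, origin at its underside: floor 6 mm thick (x -30 to 50 mm), two end walls 44 mm high (inner faces at y +-36 mm, 7 mm thick), open at both x sides and on top. The angle lies along the holder's y with about 4 mm between its ends and the walls, so here only its standing leg can be gripped.
- mat: Fixed teal work mat lying on the bench, 220 mm (x) by 240 mm (y), 3 mm thick; origin at the centre of its underside. Empty at the start: the place to set the angle down between the two grasps.
- cradle: Fixed blue V cradle, origin at the centre of its underside, base 110 mm (x) by 44 mm (y), 8 mm thick. It carries the aluminium angle apex down, free air beyond both ends; its y is along the V. The aluminium angle's long leg leans at 45 degrees to the cradle's -x (robot) side, its short leg to +x; no finger fits between nested legs.
- outer: Aluminium L section fixed in the cradle as a V open upwards, 44 mm long, 8 mm thick. Origin: its outer corner edge at mid-length, 22 mm above the bench. y along the length; z along the long leg (55 mm); x along the short leg (45 mm). Inner corner at x 8, z 8 mm. The nested copper angle has parallel axes, its origin at (8, 0, 8) mm, and sticks out 10 mm at each end.
- multimeter: Loose yellow and black multimeter lying flat, 85 x 160 mm, 40 mm high, bystander. Origin: centre of the underside.
- flux_tin: Loose round yellow flux tin with a green lid, 62 mm diameter, 34 mm high, bystander. Origin: centre of the underside.
- solder_spool: Loose spool of solder standing on its flange, 54 mm diameter, 36 mm high, bystander. Origin: centre of the underside.
- spray_can: Loose white and blue spray can, upright, 66 mm diameter, 160 mm high, bystander. Origin: centre of the underside.
Mind the look-alikes: they are no part of the job. What is meant by the angle is not purple, and is the larger of those in its own colour.

How it is judged:
On the way:
1. the copper angle lies on the teal mat, let go and still (contact force between angle and mat above 1 N and contact force between angle and the fingers below 0.05 N and linear speed of angle below 0.02 m/s), for 0.2 s.
At the end, for the whole second after the job is handed in: The copper angle rests released and still in the aluminium angle: its corner edge within 2.5 mm of the inner corner across both legs, centred lengthwise within 5 mm, axes parallel within 0.08 rad, long leg on long leg; the four bystanders are within 20 mm of where they were (x of angle in the frame of outer between 0.0055 and 0.0105 m and z of angle in the frame of outer between 0.0055 and 0.0105 m and y of angle in the frame of outer between -0.005 and 0.005 m and angle between the z axis of angle and the z axis of outer, either way round below 0.08 rad and angle between the y axis of angle and the y axis of outer, either way round below 0.08 rad and contact force between angle and outer above 1 N and contact force between angle and the fingers below 0.05 N and linear speed of angle below 0.01 m/s and distance of each of multimeter, flux_tin, solder_spool, spray_can from where it was at the start of the episode below 0.02 m); the robot touches nothing.
It fails at once if the multimeter is moved more than 20 mm (distance of multimeter from where it was at the start of the episode above 0.02 m).
It fails at once if the flux tin is moved more than 20 mm (distance of flux_tin from where it was at the start of the episode above 0.02 m).
It fails at once if the solder spool is moved more than 20 mm (distance of solder_spool from where it was at the start of the episode above 0.02 m).
It fails at once if the spray can is moved more than 20 mm (distance of spray_can from where it was at the start of the episode above 0.02 m).
It fails at once if the copper angle drops or is slammed into the nest (faster than 0.35 m/s within 35 mm of the aluminium angle's corner) (distance between angle and outer below 0.035 m and linear speed of angle above 0.35 m/s).
It also fails if it takes over 64 s, if anything falls off the work surface, if the arm or the gripper's body presses on something with over 40 N, if the wrist force passes 120 N, or if a joint passes its speed limit or range.

ROBOT

A 6-joint arm with a two-finger parallel gripper is mounted at the origin on the work surface. World frame = base frame: x ahead of the robot, y to its left, z up, the work surface at z = 0. Lengths are in m, angles in rad, forces in N, time in s.
With the tool pointing down it reaches from about 0.225 to 0.875 m from the base axis. Payload 3.4 kg.
Tool frame: the origin (TCP) lies midway between the tips of the shut fingers; the grasp point (between the pads) lies 19 mm behind it (manip.grasp_offset is the distance from the TCP to the grasp point, in m); x points along the fingers, y is the direction in which the jaws open and shut, and the axes are right-handed (so a half turn about x gives the same grasp; the last joint's range is limited). The gripper opens to 85 mm and grips with 20 to 120 N. Pads are 22 mm wide; open, the fingers measure 114 mm over their backs; the gripper's body (76 mm by 85 mm) begins 54 mm behind the grasp point. The pads swing forward as they close: fully open they stand 13 mm farther back than shut.
Start: joints at [-1.256, 0.276, 1.505, -0, 1.361, -0.121], TCP at [0.243, -0.521, 0.231] pointing down, gripper open.
Joint ranges: [-2.89, 2.89], [-0.75, 2.08], [0.22, 2.7], [-1.18, 4.32], [0.11, 2.71], [-2.7, 2.7]. Speed limits (rad/s): [2.57, 2.57, 3.14, 3.14, 3.14, 3.14].

INTERFACE

Orientations are given as a unit quaternion [w, x, y, z].
In Python, from rig import manip gives the robot as it stands.
- The arm moves only by the shell command python3 -m creep 'ROWS' [OPENING] [FORCE]. ROWS is a JSON object of lists of equal length, an entry for each row: "delta_pos": the shift along the tool's x, y, z in cm, a list of three; "dr": the turn, a rotation vector about the tool's x, y, z in rad, a list of three. In form: {"delta_pos": [[dx, dy, dz], ...], "dr": [[rx, ry, rz], ...]}. A call has 1 to 10 rows; each row is the pose to reach, as a shift and turn from the pose commanded when the call began, along the tool's axes at that moment; what a row does not reach only later rows make up. A row lasts 1/10 s, in which the tool goes at most 50 mm and 8.59 degrees, less where a joint would pass 70% of its speed; a pose out of reach is approached as far as the arm can. A call with a gripper value outside its range is refused whole. OPENING is the opening, from -1 (shut) to 1 (fully open), set as the call begins (- or left out, the last holds). The fingers move at their own pace and stop on an object; FORCE is the grip in N (left out, the last holds). Time passes only in rows, so rows that repeat a pose let the fingers close. It gives the time, the measured TCP pose, the force and the opening at its end, in the units of the state.
- manip.get_state(): the state, without advancing time (a new reading comes with each control period).
- manip.get_image(name): name is "scene" or "top" or "wrist"; returns a dict with "pixels" (400x640x3 uint8, blue, green, red), "depth" (400x640 float32, m along the optical axis (not along the pixel's ray), 0 where there is no reading), "intrinsics" (3x3 intrinsics, pixels), "k1" (the pictures are not rectified: a ray, as slopes to the right and down, at radius r is drawn at 1 + k1 r^2 times it, then the intrinsics apply), "rvec" (rotation vector, rad) and "tvec" (3), from world to camera coordinates, as OpenCV has them. Camera axes: x right, y down, z forward; pixel columns grow to the right and rows downward; lengths in m; the calibration is good to about 2 mm. A picture is of the moment at which its call begins.
- manip.sign_off(): hands the job in, once; it reports no verdict.
The state is a dict: "clock": time; "qpos": joint angles; "qd": joint speeds; "effort": joint torques, N m; "position": TCP position; "ee_rot": TCP orientation; "contact_force": force on the tool from outside, world axes, zero at the start; "moment": the same for the moment, N m; "width": finger opening in m.
Only numpy, scipy, OpenCV 4.12 (cv2) and the standard library are available. Lean on these libraries where they do the work, as an engineer would, in place of code of your own. Each camera call takes 0.05 s, during which the arm holds its last target. There are 200 camera calls.

## Working session

There is one attempt and no reset: what is moved stays moved. The work goes in short steps, Python scripts to look and compute and a shell command to move; the robot and the scene stay as the last step left them, time stands still between calls to the robot, and variables do not carry over. Pictures are saved under pics/ and viewed, about 8 in all and at most 12, crops included, and the job is handed in when it is done.

```bash
mkdir -p pics; ls; cat > h.py <<'E'
import numpy as np, cv2, json
from rig import manip
from scipy.spatial.transform import Rotation as R
def shot(name,save=None):
    im=manip.get_image(name)
    if save: cv2.imwrite('pics/'+save+'.png',im['pixels']); np.savez('pics/'+save+'.npz',**im)
    return im
def cloud(im):
    K=np.array(im['intrinsics']);k=float(im['k1']);d=im['depth']
    v,u=np.mgrid[0:400,0:640].astype(float)
    p=cv2.undistortPoints(np.stack([u.ravel(),v.ravel()],1)[:,None],K,np.array([k,0,0,0,0.])).reshape(400,640,2)
    X=np.dstack([p[...,0]*d,p[...,1]*d,d])
    Rm=cv2.Rodrigues(np.array(im['rvec'],float))[0]
    W=(X-np.array(im['tvec']).ravel())@Rm
    W[d<=0]=np.nan
    return W
def tool():
    s=manip.get_state();q=s['ee_rot'];return np.array(s['position']),R.from_quat([q[1],q[2],q[3],q[0]]),s
E
python3 - <<'E'
from h import *
for n in('top','scene'): im=shot(n,n+'0'); print(n,im['rvec'],im['tvec'],im['k1'],im['intrinsics'][0])
p,r,s=tool();print(s,r.as_matrix().round(3))
E
```

```text
pics
top [ 2.16454712 -2.12766258  0.15220386] [-0.01751803  0.57670711  1.03937422] -0.08680698067349697 [418.89758949   0.         320.1736458 ]
scene [ 1.768774    1.5475393  -0.77951115] [-0.04337222 -0.31807247  1.39211233] 0.01552870555963424 [394.83302077   0.         317.45297165]
{'clock': 0.1, 'qpos': array([-1.25599182e+00,  2.76542450e-01,  1.50601655e+00, -4.08190238e-05,
        1.36072143e+00, -1.20977287e-01]), 'qd': array([ 0.00092825, -0.00212484, -0.00372008, -0.00065669, -0.00011982,
        0.00108552]), 'effort': array([ 1.72050677e-03, -4.17699265e+01, -2.46405369e+01, -1.55062480e-05,
        5.81884815e-03,  2.82482944e-06]), 'position': array([ 0.24256132, -0.52080017,  0.23051613]), 'ee_rot': array([-0.15226623, -0.69031494, -0.15345134,  0.69045851]), 'contact_force': array([-0.33905909, -0.29473179, -0.40474548]), 'moment': array([ 0.04428443,  0.04217239, -0.03783901]), 'width': 0.08554829230315668} [[-0.001  0.422 -0.907]
 [ 0.002 -0.907 -0.422]
 [-1.    -0.002 -0.   ]]
```

View pics/top0.png

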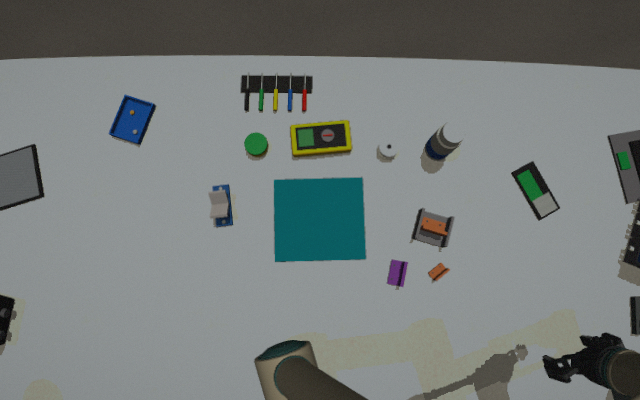

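View pics/scene0.png

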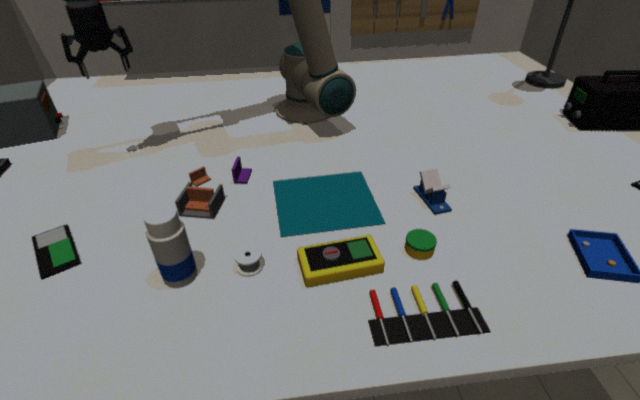

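The top view shows the holder with the copper angle at about (434,228), the mat at (320,220), and the cradle with the aluminium V at (221,205). The small copper look-alike is at (439,271) and the purple one at (397,273). The scene view confirms this layout.

```bash
python3 - <<'E'
from h import *
def ld(n):
    im=dict(np.load(f'pics/{n}.npz')); return im,cloud(im)
im,W=ld('top0'); px=im['pixels']; hsv=cv2.cvtColor(px,cv2.COLOR_BGR2HSV)
def rep(n,m,W):
    P=W[m&np.isfinite(W[...,2])]; 
    (c,s,a)=cv2.minAreaRect(P[:,:2].astype(np.float32))
    print(n,len(P),'c',np.round(c,4),'s',np.round(s,4),'a',round(a,1),'z',np.percentile(P[:,2],[2,50,98]).round(4))
    return P
def box(u0,u1,v0,v1):
    m=np.zeros((400,640),bool); m[v0:v1,u0:u1]=1; return m
H,S,V=[hsv[...,i].astype(int) for i in range(3)]
print('bench',np.nanmedian(W[280:300,200:260,2]))
rep('mat',box(265,375,170,270)&(abs(H-92)<12)&(S>100),W)
rep('copper',box(405,462,200,255)&(H<20)&(S>110),W)
hz=box(405,462,200,255)
rep('holder walls',hz&(W[...,2]>.03)&(W[...,2]<.047)&(S<90),W)
rep('holder',hz&(W[...,2]>.004)&(W[...,2]<.06),W)
rep('cradle blue',box(200,245,175,235)&(abs(H-108)<12)&(S>120)&(W[...,2]<.014),W)
cz=box(200,245,175,235)
P=rep('outer',cz&(S<80)&(W[...,2]>.025),W)
ims,Ws=ld('scene0');hs=cv2.cvtColor(ims['pixels'],cv2.COLOR_BGR2HSV);h2,s2=hs[...,0].astype(int),hs[...,1].astype(int)
rep('s outer',box(405,460,160,215)&(s2<80)&(Ws[...,2]>.025),Ws)
rep('s copper',box(170,230,182,220)&(h2<20)&(s2>110),Ws)
rep('s holder',box(170,230,182,220)&(Ws[...,2]>.004)&(Ws[...,2]<.06),Ws)
rep('s blue',box(405,460,160,220)&(abs(h2-108)<12)&(s2>120)&(Ws[...,2]<.014),Ws)
p1=cv2.resize(px[185:275,380:470],(540,540),interpolation=2);p2=cv2.resize(px[170:240,190:250],(260,303))
o=np.zeros((540,800,3),np.uint8);o[:,:540]=p1;o[:303,540:]=p2;cv2.imwrite('pics/c1.png',o)
E
```

```text
bench 0.0005299763755531265
mat 7279 c [ 0.5323 -0.0044] s [0.2184 0.2386] a 2.6 z [-0.0008  0.0034  0.0078]
copper 328 c [ 0.5168 -0.3061] s [0.0692 0.0354] a 73.2 z [0.0091 0.0159 0.0533]
holder walls 207 c [ 0.5118 -0.3018] s [0.0878 0.0807] a 75.8 z [0.0307 0.0427 0.0464]
holder 1105 c [ 0.5141 -0.3097] s [0.1501 0.1462] a 88.4 z [0.0041 0.014  0.0524]
cradle blue 208 c [0.5635 0.2526] s [0.1074 0.0422] a 9.3 z [0.0051 0.0086 0.0126]
outer 481 c [0.5609 0.2542] s [0.0704 0.0455] a 8.2 z [0.0336 0.0512 0.0674]
s outer 463 c [0.5611 0.2531] s [0.069  0.0461] a 9.0 z [0.0311 0.0518 0.0665]
s copper 576 c [ 0.4825 -0.3066] s [0.0708 0.1511] a 88.5 z [0.0057 0.021  0.0525]
s holder 1315 c [ 0.4934 -0.3078] s [0.1798 0.1149] a 17.2 z [0.0049 0.0238 0.0524]
s blue 251 c [0.568  0.2491] s [0.1085 0.0423] a 14.0 z [0.005  0.0095 0.0132]
```

View pics/c1.png

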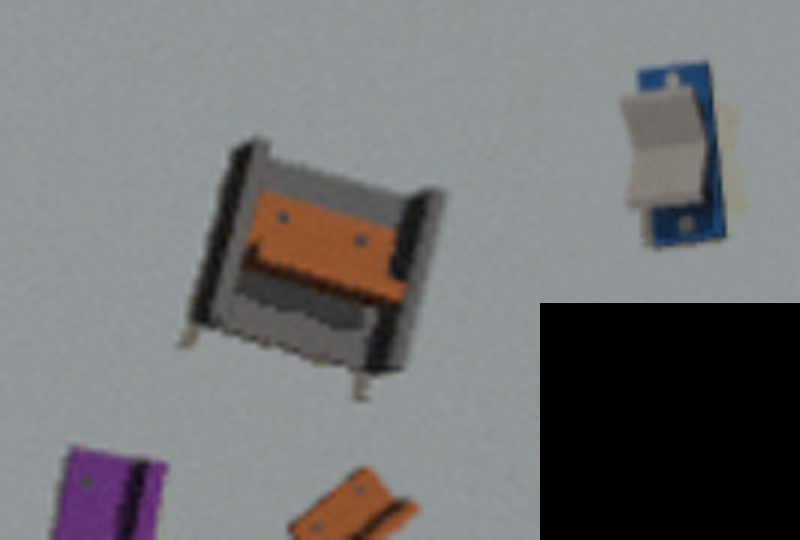

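```bash
cat >> h.py <<'E'
def goal(pos,yaz,tilt=0):
    """tool y along azimuth yaz (deg); approach = down, tilted by `tilt` deg about world dir of tool y"""
    a=np.radians(yaz); y=np.array([np.cos(a),np.sin(a),0]); x=np.array([0,0,-1.])
    x=R.from_rotvec(np.radians(tilt)*y).apply(x)
    G=R.from_matrix(np.stack([x,y,np.cross(x,y)],1)); p,r,s=tool()
    print('clock',round(s['clock'],2),'dpos cm',(r.inv().apply(np.array(pos)-p)*100).round(2),'dr',(r.inv()*G).as_rotvec().round(4))
E
python3 -c "
from h import *
goal([.504,-.303,.13],-15)"
```

```text
clock 0.1 dpos cm [ 10.07  -8.69 -32.89] dr [-0.8732 -0.0009  0.0015]
```

```bash
python3 -m creep '{"delta_pos":[[10.07,-8.69,-32.89],[10.07,-8.69,-32.89],[10.07,-8.69,-32.89],[10.07,-8.69,-32.89],[10.07,-8.69,-32.89],[10.07,-8.69,-32.89],[10.07,-8.69,-32.89],[10.07,-8.69,-32.89],[10.07,-8.69,-32.89],[10.07,-8.69,-32.89]],"dr":[[-0.873,0,0],[-0.873,0,0],[-0.873,0,0],[-0.873,0,0],[-0.873,0,0],[-0.873,0,0],[-0.873,0,0],[-0.873,0,0],[-0.873,0,0],[-0.873,0,0]]}' 1
python3 - <<'E'
from h import *
im=shot('wrist','w1');W=cloud(im)
hsv=cv2.cvtColor(im['pixels'],cv2.COLOR_BGR2HSV);H,S=hsv[...,0].astype(int),hsv[...,1].astype(int)
m=(H<20)&(S>110)&np.isfinite(W[...,2])&(np.linalg.norm(W[...,:2]-[.512,-.304],axis=-1)<.06)
for lo,hi in((.045,.06),(.008,.02)):
    P=W[m&(W[...,2]>lo)&(W[...,2]<hi)]; print(len(P))
    if len(P)>5:
        print(cv2.minAreaRect(P[:,:2].astype(np.float32)),np.median(P,0))
        d=P[:,:2]-P[:,:2].mean(0);u,s,v=np.linalg.svd(d,full_matrices=False);print('axis',np.degrees(np.arctan2(v[0,1],v[0,0])),np.ptp(d@v[0]),np.ptp(d@v[1]))
p,r,s=tool();print(p,r.as_matrix().round(3),s['clock'])
goal([.504,-.303,.13],-15)
E
```

```text
clock: 1.1
position: [0.5036, -0.3043, 0.1306]
ee_rot: [-0.43, -0.561, -0.43, 0.561]
contact_force: [1.2, 0.2, 0.5]
width: 0.0856
849
((0.5024682879447937, -0.30219587683677673), (0.06440933048725128, 0.00790378823876381), 73.68191528320312) [ 0.50304879 -0.29972565  0.05100799]
axis -106.30960932712424 0.06440913279211853 0.007906938059227224
2015
((0.519544243812561, -0.30776864290237427), (0.06326586753129959, 0.0262446328997612), 73.93375396728516) [ 0.51973046 -0.30584885  0.01400798]
axis -106.01044907131543 0.06326203488739177 0.02627598657883063
[ 0.50343499 -0.3047362   0.13090524] [[-0.     0.966 -0.26 ]
 [-0.001 -0.26  -0.966]
 [-1.     0.     0.001]] 1.15
clock 1.15 dpos cm [ 0.09  0.01 -0.18] dr [-0.0013  0.0009 -0.    ]
```

View pics/w1.png

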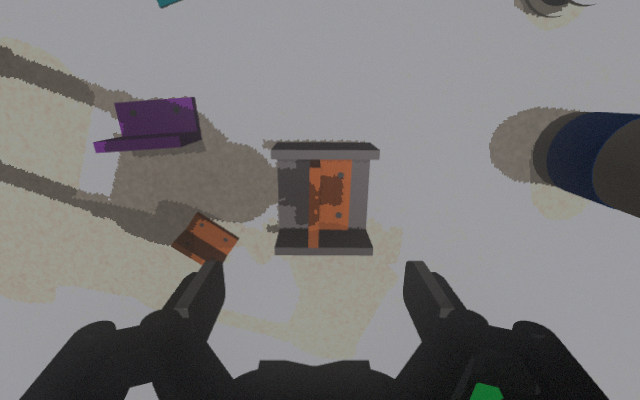

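The wrist view shows the holder at (323,200) between the fingers, with the standing leg at column ~314. The small copper look-alike at (205,238) and the spray can on the right are clear of the fingers.

```bash
python3 -c "
from h import *
goal([.5025,-.3022,.021],-16.2)"
```

```text
clock 1.15 dpos cm [10.99 -0.16 -0.23] dr [ 0.0196  0.0009 -0.    ]
```

```bash
python3 -m creep '{"delta_pos":[[3,-0.16,-0.23],[6,-0.16,-0.23],[8,-0.16,-0.23],[9.5,-0.16,-0.23],[10.5,-0.16,-0.23],[11,-0.16,-0.23],[11,-0.16,-0.23],[11,-0.16,-0.23]],"dr":[[0.02,0,0],[0.02,0,0],[0.02,0,0],[0.02,0,0],[0.02,0,0],[0.02,0,0],[0.02,0,0],[0.02,0,0]]}' 1 && python3 -c "
from h import *
goal([.5025,-.3022,.021],-16.2)"
```

```text
clock: 1.95
position: [0.5036, -0.3018, 0.0214]
ee_rot: [0.425, 0.566, 0.424, -0.565]
contact_force: [0.0, -0.7, -0.9]
width: 0.0858
clock 1.95 dpos cm [ 0.04 -0.09  0.07] dr [ 0.0002  0.0007 -0.0015]
```

Close with moderate force, then check.

```bash
python3 -m creep '{"delta_pos":[[0,-0.09,0.05],[0,-0.09,0.05],[0,-0.09,0.05],[0,-0.09,0.05],[0,-0.09,0.05],[0,-0.09,0.05],[0,-0.09,0.05],[0,-0.09,0.05],[0,-0.09,0.05],[0,-0.09,0.05]],"dr":[[0,0,0],[0,0,0],[0,0,0],[0,0,0],[0,0,0],[0,0,0],[0,0,0],[0,0,0],[0,0,0],[0,0,0]]}' -1 60
python3 -m creep '{"delta_pos":[[-1,0,0],[-3,0,0],[-6,0,0],[-9,0,0],[-11,0,0],[-11,0,0]],"dr":[[0,0,0],[0,0,0],[0,0,0],[0,0,0],[0,0,0],[0,0,0]]}'
python3 - <<'E'
from h import *
shot('wrist','w2')
# grasped angle yaw = tool yaw; want placed yaw 8.5, angle center leg at mat
goal([.50,.0,.13],8.5)
E
```

```text
clock: 2.95
position: [0.5029, -0.3015, 0.0209]
ee_rot: [0.425, 0.566, 0.424, -0.565]
contact_force: [0.9, -0.3, 2.4]
width: 0.0078
clock: 3.55
position: [0.503, -0.3021, 0.1333]
ee_rot: [0.426, 0.566, 0.423, -0.565]
contact_force: [0.7, -0.1, -3.7]
width: 0.0068
clock 3.6 dpos cm [  0.11  -8.58 -28.89] dr [-0.4304  0.0009 -0.0005]
```

View pics/w2.png

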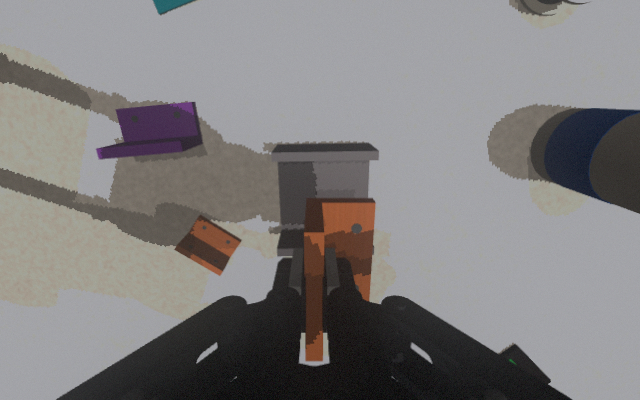

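The angle is held squarely: its leg is between the pads at (315,280) and the holder is empty.

```bash
python3 -m creep '{"delta_pos":[[0,-1,-3],[0,-2.3,-7],[0,-3.5,-11],[0,-4.7,-15],[0,-5.9,-19],[0,-7,-23],[0,-7.8,-26],[0.1,-8.58,-28.9],[0.1,-8.58,-28.9],[0.1,-8.58,-28.9]],"dr":[[-0.06,0,0],[-0.12,0,0],[-0.18,0,0],[-0.24,0,0],[-0.3,0,0],[-0.35,0,0],[-0.4,0,0],[-0.43,0,0],[-0.43,0,0],[-0.43,0,0]]}'
python3 -c "
from h import *
goal([.50,.0,.0185],8.5);print(tool()[2]['contact_force'])"
```

```text
clock: 4.6
position: [0.4986, 0.0007, 0.1279]
ee_rot: [0.535, 0.46, 0.537, -0.462]
contact_force: [0.1, 1.0, -3.4]
width: 0.0071
clock 4.6 dpos cm [10.94  0.17  0.09] dr [ 0.0015 -0.0003  0.0041]
[ 0.08349639  0.99914516 -3.40751185]
```

```bash
python3 -m creep '{"delta_pos":[[3,0,0],[6,0,0],[8,0,0],[9.5,0,0],[10.3,0,0],[10.6,0,0],[10.8,0,0],[10.9,0,0],[10.9,0,0]],"dr":[[0,0,0],[0,0,0],[0,0,0],[0,0,0],[0,0,0],[0,0,0],[0,0,0],[0,0,0],[0,0,0]]}'
```

```text
clock: 5.5
position: [0.5007, 0.0, 0.0211]
ee_rot: [0.536, 0.462, 0.535, -0.461]
contact_force: [-0.0, -0.1, -4.0]
width: 0.0073
```

```bash
python3 -m creep '{"delta_pos":[[0.05,0,0],[0.1,0,0],[0.15,0,0],[0.15,0,0],[0.15,0,0]],"dr":[[0,0,0],[0,0,0],[0,0,0],[0,0,0],[0,0,0]]}'
```

```text
clock: 6.0
position: [0.5003, 0.0002, 0.0191]
ee_rot: [0.536, 0.462, 0.536, -0.462]
contact_force: [-1.2, 0.1, -3.5]
width: 0.0068
```

```bash
python3 -m creep '{"delta_pos":[[0.05,0,0],[0.1,0,0],[0.15,0,0],[0.15,0,0],[0.15,0,0]],"dr":[[0,0,0],[0,0,0],[0,0,0],[0,0,0],[0,0,0]]}'
```

```text
clock: 6.5
position: [0.5002, 0.0002, 0.0179]
ee_rot: [0.536, 0.462, 0.536, -0.462]
contact_force: [-1.4, 0.8, 1.8]
width: 0.0072
```

Contact is felt (force went from -3.5 to +1.8 N). Releasing and rising.

```bash
python3 -m creep '{"delta_pos":[[0,0,0],[0,0,0],[0,0,0],[0,0,0],[0,0,0],[0,0,0]],"dr":[[0,0,0],[0,0,0],[0,0,0],[0,0,0],[0,0,0],[0,0,0]]}' 1
python3 -m creep '{"delta_pos":[[-2,0,0],[-5,0,0],[-9,0,0],[-13,0,0],[-13,0,0],[-13,0,0]],"dr":[[0,0,0],[0,0,0],[0,0,0],[0,0,0],[0,0,0],[0,0,0]]}'
python3 - <<'E'
from h import *
im=shot('wrist','w3');W=cloud(im)
hsv=cv2.cvtColor(im['pixels'],cv2.COLOR_BGR2HSV);H,S=hsv[...,0].astype(int),hsv[...,1].astype(int)
m=(H<20)&(S>110)&np.isfinite(W[...,2])&(np.linalg.norm(W[...,:2]-[.512,0],axis=-1)<.08)
for lo,hi in((.042,.06),(.006,.016)):
    P=W[m&(W[...,2]>lo)&(W[...,2]<hi)]; print(len(P))
    if len(P)>5:
        print(cv2.minAreaRect(P[:,:2].astype(np.float32)),np.median(P,0))
        d=P[:,:2]-P[:,:2].mean(0);u,s,v=np.linalg.svd(d,full_matrices=False);print('axis',np.degrees(np.arctan2(v[0,1],v[0,0])),np.ptp(d@v[0]),np.ptp(d@v[1]))
# cradle close data from top again not needed
goal([.504,0,.14],98.5)
E
```

```text
clock: 7.1
position: [0.5003, 0.0002, 0.0176]
ee_rot: [0.536, 0.462, 0.536, -0.462]
contact_force: [-0.7, 0.0, 0.9]
width: 0.0853
clock: 7.7
position: [0.5007, 0.0001, 0.1484]
ee_rot: [0.536, 0.462, 0.535, -0.461]
contact_force: [-0.6, 0.1, 0.1]
width: 0.0854
696
((0.4986937642097473, -0.00011548399925231934), (0.007466018199920654, 0.06313111633062363), 8.627964973449707) [0.49869624 0.00152105 0.04801657]
axis -81.38733573572247 0.06313230205009672 0.007469076776735436
1814
((0.5166552662849426, 0.0025252997875213623), (0.026145512238144875, 0.0643274113535881), 8.684439659118652) [0.51587785 0.00376796 0.01096033]
axis -81.30840610182743 0.06432592533002107 0.026148558295607187
clock 7.75 dpos cm [0.72 0.43 0.09] dr [-1.5712e+00 -6.0000e-04  4.0000e-04]
```

View pics/w3.png

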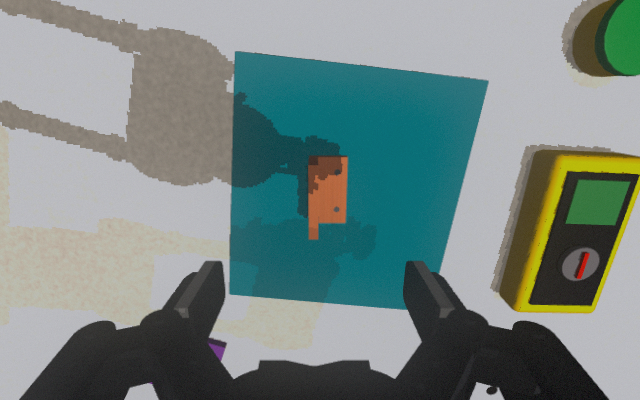

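The wrist view shows the angle standing on the mat at (328,195), released, short leg to the right. Next I check the arm's geometry for the 45° tilt at the nest.

```bash
python3 - <<'E'
from h import *
p,r,s=tool();q=s['qpos'];print(q.round(4),np.hypot(p[0],p[1]),p[2])
# two poses, tool down: r=a*sin q2+b*sin(q2+q3); z=c+a cos q2+b cos(q2+q3)
D=[(.276542,1.506017,np.hypot(.24256,.5208),.23052),(q[1],q[2],np.hypot(p[0],p[1]),p[2])]
A=[];B=[]
for a,b,rr,z in D:
    A+=[[np.sin(a),np.sin(a+b),0],[np.cos(a),np.cos(a+b),1]];B+=[rr,z]
x,res,_,sv=np.linalg.lstsq(A,B,rcond=None);print('a,b,c',x,np.array(A)@x-B)
a,b,c=x
for Lt in(.15,.2,.25,.3):
  for t in(0,20,35,45):
    ta=np.radians(180-t); rw=.60-Lt*np.sin(ta); zw=.05-Lt*np.cos(ta)-(c+Lt)
    d2=rw*rw+zw*zw; q3=np.arccos((d2-a*a-b*b)/(2*a*b)); q2=np.arctan2(rw,zw)-np.arctan2(b*np.sin(q3),a+b*np.cos(q3))
    print(Lt,t,'q',np.round([q2,q3,ta-q2-q3],2))
goal([.5026,.0005,.06],98.65); goal([.5026,.0005,.0],98.65)
E
```

```text
[-1.3880e-01  2.2870e-01  1.7946e+00 -1.0000e-04  1.1190e+00 -2.8670e-01] 0.4996656220559415 0.14719296056199688
a,b,c [ 0.70371528  0.38546656 -0.36756391] [-0.0055236  -0.00212478  0.00654063  0.00212478]
0.15 0 q [0.42 1.77 0.95]
0.15 20 q [0.37 1.9  0.52]
0.15 35 q [0.35 2.   0.18]
0.15 45 q [ 0.35  2.07 -0.06]
0.2 0 q [0.42 1.77 0.95]
0.2 20 q [0.35 1.94 0.5 ]
0.2 35 q [0.33 2.08 0.13]
0.2 45 q [ 0.33  2.17 -0.14]
0.25 0 q [0.42 1.77 0.95]
0.25 20 q [0.34 1.98 0.47]
0.25 35 q [0.31 2.15 0.07]
0.25 45 q [ 0.31  2.26 -0.22]
0.3 0 q [0.42 1.77 0.95]
0.3 20 q [0.32 2.02 0.45]
0.3 35 q [0.29 2.22 0.02]
0.3 45 q [ 0.3   2.36 -0.31]
clock 7.75 dpos cm [8.72 0.3  0.02] dr [-1.5738e+00 -6.0000e-04  4.0000e-04]
clock 7.75 dpos cm [14.72  0.3   0.02] dr [-1.5738e+00 -6.0000e-04  4.0000e-04]
```

45° of tool tilt at the nest would push joint 5 out of its range, so I'll split it. The regrasp on the mat gets +25° of tilt and the nest gets -20°.

```bash
python3 -c "
from h import *
goal([.523,.0035,.12],98.65,25)"
```

```text
clock 7.75 dpos cm [2.72 2.36 0.02] dr [-1.5466  0.3412 -0.3424]
```

```bash
python3 -m creep '{"delta_pos":[[2.72,2.36,0.02],[2.72,2.36,0.02],[2.72,2.36,0.02],[2.72,2.36,0.02],[2.72,2.36,0.02],[2.72,2.36,0.02],[2.72,2.36,0.02],[2.72,2.36,0.02],[2.72,2.36,0.02],[2.72,2.36,0.02]],"dr":[[-1.547,0.341,-0.342],[-1.547,0.341,-0.342],[-1.547,0.341,-0.342],[-1.547,0.341,-0.342],[-1.547,0.341,-0.342],[-1.547,0.341,-0.342],[-1.547,0.341,-0.342],[-1.547,0.341,-0.342],[-1.547,0.341,-0.342],[-1.547,0.341,-0.342]]}' 1
python3 -c "
from h import *
goal([.523,.0035,.068],98.65,25)"
```

```text
clock: 8.75
position: [0.5226, 0.0033, 0.1183]
ee_rot: [0.547, -0.023, 0.837, 0.002]
contact_force: [1.2, 0.0, 0.8]
width: 0.0855
clock 8.75 dpos cm [4.58 0.13 2.06] dr [-0.1089  0.0208 -0.0251]
```

```bash
python3 -m creep '{"delta_pos":[[2.3,0.1,1],[4.6,0.13,2.06],[4.6,0.13,2.06],[4.6,0.13,2.06]],"dr":[[-0.11,0.021,-0.025],[-0.11,0.021,-0.025],[-0.11,0.021,-0.025],[-0.11,0.021,-0.025]]}'
python3 - <<'E'
from h import *
shot('wrist','w4')
goal([.4937,-.0009,.0044],98.65,25); print(tool()[2]['qpos'].round(2))
E
```

```text
clock: 9.15
position: [0.523, 0.0036, 0.0689]
ee_rot: [0.536, -0.062, 0.841, 0.039]
contact_force: [0.2, -1.1, 0.5]
width: 0.0857
clock 9.2 dpos cm [ 7.21  0.02 -0.03] dr [-0.0051  0.0038 -0.0004]
[-0.06  0.57  1.53 -0.09  1.46 -1.75]
```

View pics/w4.png

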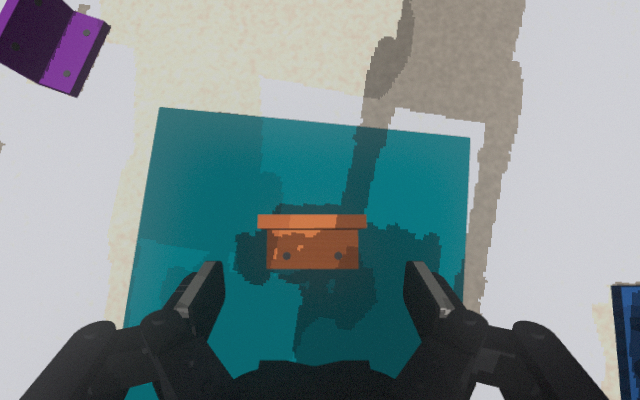

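The angle is centred at column 312 between the fingers, whose mid is column 313. Descending along the tool axis.

```bash
python3 -m creep '{"delta_pos":[[2,0,0],[4,0,0],[5.5,0,0],[6.3,0,0],[6.8,0,0],[7.1,0,0],[7.2,0,0],[7.2,0,0]],"dr":[[0,0,0],[-0.005,0.004,0],[-0.005,0.004,0],[-0.005,0.004,0],[-0.005,0.004,0],[-0.005,0.004,0],[-0.005,0.004,0],[-0.005,0.004,0]]}'
python3 -c "
from h import *
goal([.4937,-.0009,.0044],98.65,25)"
```

```text
clock: 10.0
position: [0.495, -0.001, 0.0049]
ee_rot: [0.537, -0.064, 0.84, 0.041]
contact_force: [0.3, 0.1, 0.5]
width: 0.0854
clock 10.0 dpos cm [ 0.1   0.03 -0.1 ] dr [-0.      0.0024  0.0001]
```

```bash
python3 -m creep '{"delta_pos":[[0,0,0],[0,0,0],[0,0,0],[0,0,0],[0,0,0],[0,0,0],[0,0,0]],"dr":[[0,0,0],[0,0,0],[0,0,0],[0,0,0],[0,0,0],[0,0,0],[0,0,0]]}' -1 80
python3 -m creep '{"delta_pos":[[-1,0,0.5],[-3,0,1.4],[-6,0,2.8],[-9,0,4.2],[-11,0,5],[-11,0,5],[-11,0,5]],"dr":[[0,0,0],[0,0,0],[0,0,0],[0,0,0],[0,0,0],[0,0,0],[0,0,0]]}'
python3 - <<'E'
from h import *
im=shot('wrist','w5');W=cloud(im)
p,r,s=tool(); print(p,s['contact_force'],s['qpos'].round(2))
hsv=cv2.cvtColor(im['pixels'],cv2.COLOR_BGR2HSV);H,S=hsv[...,0].astype(int),hsv[...,1].astype(int)
m=(H<20)&(S>110)&np.isfinite(W[...,2])
T=r.inv().apply(W[m]-p)*1000; k=np.linalg.norm(T,axis=1)<60; T=T[k]; print(len(T),T.min(0),T.max(0))
# angle's expected axes in tool frame: tilt 25 about y
np.save('pics/T5.npy',T)
E
```

```text
clock: 10.7
position: [0.4953, -0.0011, 0.0054]
ee_rot: [0.537, -0.064, 0.84, 0.04]
contact_force: [1.9, -0.2, 5.1]
width: 0.0623
clock: 11.4
position: [0.5848, 0.0131, 0.0824]
ee_rot: [0.536, -0.064, 0.841, 0.041]
contact_force: [-1.2, 0.1, -4.4]
width: 0.0624
[0.58376072 0.01295969 0.08208992] [-0.39443626  1.43136428 -3.0840239 ] [-0.05  0.64  1.36 -0.08  1.57 -1.75]
9760 [-44.07884392 -31.4485473  -18.10950306] [-4.18490934 32.91673951 31.15742822]
```

View pics/w5.png

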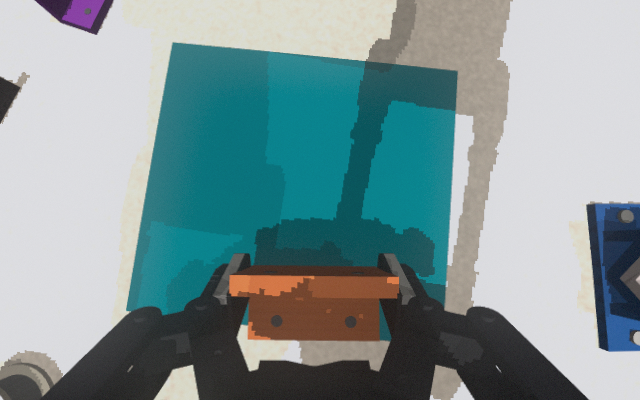

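The ends are gripped, the angle is clear of the mat, and the cradle shows at the right edge (615,275). I moved further in +x than intended but am clear of everything. Next, fit the angle's pose in the hand and move to a view of the cradle.

```bash
cat >> h.py <<'E'
from scipy.optimize import least_squares
def fitL(P,segs,x0,lim=.004,rounds=3):
    """P Nx3 (m). pose: rotvec(3)+origin(3); distance of (x,z) section coords to nearest segment. y shift not fitted (kept)."""
    segs=np.array(segs)
    def d(x,P):
        Q=R.from_rotvec(x[:3]).inv().apply(P-x[3:])[:,[0,2]]
        D=[]
        for a,b in segs:
            t=np.clip(((Q-a)@(b-a))/((b-a)@(b-a)),0,1)[:,None]; D.append(np.linalg.norm(Q-(a+t*(b-a)),axis=1))
        return np.min(D,0)
    x=np.array(x0,float)
    for i in range(rounds):
        k=d(x,P)<(.012 if i==0 else .006 if i==1 else lim)
        x=least_squares(lambda v:d(v,P[k]),x,loss='soft_l1',f_scale=.001,x_scale=[.1]*3+[.01]*3).x
    return x,k.sum(),np.median(d(x,P[k]))
CU=np.array([[[.008,.008],[.035,.008]],[[.008,.008],[.008,.045]],[[0,.045],[.008,.045]],[[.035,0],[.035,.008]]])
AL=np.array([[[.008,.008],[.045,.008]],[[.008,.008],[.008,.055]],[[0,.055],[.008,.055]],[[.045,0],[.045,.008]]])
E
python3 - <<'E'
from h import *
T=np.load('pics/T5.npy')/1000; T=T[np.random.default_rng(0).choice(len(T),3000,False)]
s,c=np.sin(np.radians(25)),np.cos(np.radians(25))
M=np.array([[-s,0,-c],[0,1,0],[c,0,-s]])  # columns x,y,z of angle in tool
o=-M@np.array([.01,0,.025])+[-.026,0,0]
x,n,e=fitL(T,CU,np.r_[R.from_matrix(M).as_rotvec(),o]); Q=R.from_rotvec(x[:3]);print(n,e,'o mm',(x[3:]*1e3).round(2),'exp',o*1e3)
print('dev deg in angle frame',np.degrees((R.from_matrix(M).inv()*Q).as_rotvec()).round(2))
L=Q.inv().apply(T-x[3:]); print('y range',np.percentile(L[:,1],[.5,99.5])*1e3)
goal([.50,.15,.17],98.65,-20)
E
```

```text
2802 0.0004169909646853091 o mm [ 2.2000e+00 -1.4102e+02  8.0000e-02] exp [0.88387729 0.         1.50237867]
dev deg in angle frame [-0.01 -0.1  -0.54]
y range [110.35797002 173.06506141]
clock 11.45 dpos cm [-5.31 14.82 -9.35] dr [ 1.00e-04 -7.87e-01 -9.00e-04]
```

```bash
python3 -m creep '{"delta_pos":[[-3,2,-1.5],[-5.3,4,-3],[-5.3,6,-4.5],[-5.3,8,-6],[-5.3,10,-7.5],[-5.3,12,-9],[-5.3,13.5,-9.35],[-5.3,14.8,-9.35],[-5.3,14.8,-9.35],[-5.3,14.8,-9.35]],"dr":[[0,-0.1,0],[0,-0.2,0],[0,-0.3,0],[0,-0.4,0],[0,-0.5,0],[0,-0.6,0],[0,-0.7,0],[0,-0.787,0],[0,-0.787,0],[0,-0.787,0]]}'
python3 - <<'E'
from h import *
im=shot('wrist','w6');W=cloud(im);p,r,s=tool();print(p,s['qpos'].round(2),s['contact_force'])
hsv=cv2.cvtColor(im['pixels'],cv2.COLOR_BGR2HSV);H,S=hsv[...,0].astype(int),hsv[...,1].astype(int)
fin=np.isfinite(W[...,2])
m=(H<20)&(S>110)&fin
T=r.inv().apply(W[m]-p); T=T[np.linalg.norm(T,axis=1)<.06]
sn,c=np.sin(np.radians(25)),np.cos(np.radians(25))
M=np.array([[-sn,0,-c],[0,1,0],[c,0,-sn]]); o=-M@np.array([.01,0,.025])+[-.026,0,0]
rng=np.random.default_rng(0);T=T[rng.choice(len(T),min(3000,len(T)),False)]
x,n,e=fitL(T,CU,np.r_[R.from_matrix(M).as_rotvec(),o]);Q=R.from_rotvec(x[:3])
L=Q.inv().apply(T-x[3:]);ym=np.percentile(L[:,1],[.3,99.7]);oc=x[3:]+Q.apply([0,ym.mean(),0])
print('CU in tool: o',(oc*1e3).round(2),n,e,'len',np.ptp(ym),'dev',np.degrees((R.from_matrix(M).inv()*Q).as_rotvec()).round(2))
def outer(W,m,tag):
    P=W[m]; 
    if len(P)>3000:P=P[rng.choice(len(P),3000,False)]
    R0=R.from_euler('z',8.5,degrees=True)*R.from_euler('y',-45,degrees=True)
    o0=np.array([.561,.2535,.022]); x,n,e=fitL(P,AL,np.r_[R0.as_rotvec(),o0]);Q=R.from_rotvec(x[:3]);L=Q.inv().apply(P-x[3:])
    ok=(abs(L[:,0]-.008)<.004)|(abs(L[:,2]-.008)<.004); ym=np.percentile(L[ok,1],[.5,99.5]);oc=x[3:]+Q.apply([0,ym.mean(),0])
    yv=Q.apply([0,1,0]);print(tag,n,e,'o',oc.round(4),'len',np.ptp(ym).round(4),'yaw',np.degrees(np.arctan2(-yv[0],yv[1])).round(2),'ypitch',np.degrees(yv[2]).round(2),'dev',np.degrees((R0.inv()*Q).as_rotvec()).round(2))
near=lambda W:fin_(W)&(np.linalg.norm(W[...,:2]-[.561,.254],axis=-1)<.05)&(W[...,2]>.025)
fin_=lambda W:np.isfinite(W[...,2])
outer(W,near(W)&(S<80),'wrist')
for n in('top0','scene0'):
    i2=dict(np.load(f'pics/{n}.npz'));W2=cloud(i2);s2=cv2.cvtColor(i2['pixels'],cv2.COLOR_BGR2HSV)[...,1];outer(W2,near(W2)&(s2<80),n)
E
```

```text
clock: 12.45
position: [0.4988, 0.1493, 0.1694]
ee_rot: [0.816, -0.044, 0.573, 0.062]
contact_force: [0.5, 0.2, -2.9]
width: 0.0626
[0.50067088 0.14929671 0.17015301] [ 0.16  0.08  1.98 -0.    0.73 -1.56] [ 0.87355926  1.04948792 -2.91386077]
CU in tool: o [ 1.43  1.1  -1.48] 3000 0.00042671190704907536 len 0.06305558177452014 dev [ 0.04  0.32 -0.36]
wrist 2215 0.0004713570845991475 o [0.5623 0.2534 0.0217] len 0.0449 yaw 7.17 ypitch 1.36 dev [ 0.03  0.01 -1.9 ]
top0 470 0.0009580014540161441 o [0.5652 0.2546 0.0226] len 0.0452 yaw 8.29 ypitch -0.33 dev [-0.38 -0.06  0.08]
scene0 407 0.001079586518904132 o [0.5635 0.2552 0.0227] len 0.0472 yaw 12.07 ypitch 4.02 dev [ 5.36 -0.22 -0.34]
```

View pics/w6.png

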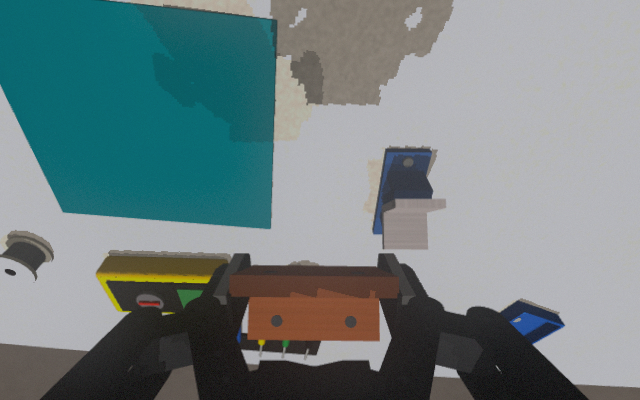

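The wrist view shows the cradle at (407,190), with the aluminium seen end-on. I'll move behind the cradle for a better view on the way in, and refit with the pitch held at zero.

```bash
python3 -c "
from h import *
goal([.465,.24,.15],98.5,-20)"
```

```text
clock 12.5 dpos cm [ 1.15  9.5  -2.72] dr [ 0.0027  0.0006 -0.0006]
```

```bash
python3 -m creep '{"delta_pos":[[0.3,3,-0.9],[0.7,6,-1.8],[1.15,8.5,-2.7],[1.15,9.5,-2.7],[1.15,9.5,-2.7],[1.15,9.5,-2.7]],"dr":[[0,0,0],[0,0,0],[0,0,0],[0,0,0],[0,0,0],[0,0,0]]}'
cat > m.py <<'E'
from h import *
import sys
rng=np.random.default_rng(0)
def cu(W,m,p,r):
    T=r.inv().apply(W[m]-p); T=T[np.linalg.norm(T,axis=1)<.06]
    sn,c=np.sin(np.radians(25)),np.cos(np.radians(25))
    M=np.array([[-sn,0,-c],[0,1,0],[c,0,-sn]]); o=-M@np.array([.01,0,.025])+[-.026,0,0]
    T=T[rng.choice(len(T),min(3000,len(T)),False)]
    x,n,e=fitL(T,CU,np.r_[R.from_matrix(M).as_rotvec(),o]);Q=R.from_rotvec(x[:3])
    L=Q.inv().apply(T-x[3:]);ym=np.percentile(L[:,1],[.3,99.7]);oc=x[3:]+Q.apply([0,ym.mean(),0])
    print('CU tool o',(oc*1e3).round(2),n,round(e,5),'len',np.ptp(ym).round(4),'dev',np.degrees((R.from_matrix(M).inv()*Q).as_rotvec()).round(2))
    return oc,Q
def outer(Ps,tag):
    P=np.vstack([q[rng.choice(len(q),min(3000,len(q)),False)] for q in Ps])
    Rf=lambda a:R.from_euler('z',a)*R.from_euler('y',-45,degrees=True)
    c=np.array([.563,.2535,0.022])
    def d(x,P):
        Q=Rf(x[0]).inv().apply(P-c-[x[1]*np.cos(x[0]),x[1]*np.sin(x[0]),x[2]])
        D=[]
        for a,b in AL:
            t=np.clip(((Q[:,[0,2]]-a)@(b-a))/((b-a)@(b-a)),0,1)[:,None];D.append(np.linalg.norm(Q[:,[0,2]]-(a+t*(b-a)),axis=1))
        return np.min(D,0),Q
    x=np.array([np.radians(8.4),0,0])
    for l in(.01,.005,.003):
        k=d(x,P)[0]<l; x=least_squares(lambda v:d(v,P[k])[0],x,loss='soft_l1',f_scale=.001,x_scale=[.1,.01,.01]).x
    D,Q=d(x,P);k=D<.003;ym=np.percentile(Q[k,1],[.5,99.5])
    o=c+[x[1]*np.cos(x[0]),x[1]*np.sin(x[0]),x[2]]+Rf(x[0]).apply([0,ym.mean(),0])
    print(tag,k.sum(),np.median(D[k]).round(5),'o',o.round(4),'yaw',np.degrees(x[0]).round(2),'len',np.ptp(ym).round(4))
    return o,np.degrees(x[0])
def masks(im,W):
    hsv=cv2.cvtColor(im['pixels'],cv2.COLOR_BGR2HSV);H,S=hsv[...,0].astype(int),hsv[...,1].astype(int);f=np.isfinite(W[...,2])
    return (H<20)&(S>110)&f, f&(S<80)&(np.linalg.norm(W[...,:2]-[.561,.254],axis=-1)<.05)&(W[...,2]>.025)&(W[...,2]<.08)
E
python3 - <<'E'
from m import *
im=shot('wrist','w7');W=cloud(im);p,r,s=tool();print(p)
a,b=masks(im,W);oc,Q=cu(W,a,p,r);A=[W[b]];outer(A,'wrist7')
for n in('w6','top0','scene0'):
    i2=dict(np.load(f'pics/{n}.npz'));W2=cloud(i2);P=W2[masks(i2,W2)[1]];outer([P],n)
E
```

```text
clock: 13.1
position: [0.4669, 0.2402, 0.1505]
ee_rot: [0.818, -0.043, 0.571, 0.062]
contact_force: [-0.1, -0.0, -3.5]
width: 0.0626
[0.46675153 0.2399011  0.15054818]
CU tool o [1.55 1.16 0.47] 3000 0.00042 len 0.0632 dev [-0.01  0.26 -0.74]
wrist7 1727 0.00045 o [0.5624 0.2528 0.0219] yaw 8.26 len 0.0437
w6 2174 0.00042 o [0.5624 0.2529 0.0218] yaw 8.2 len 0.0443
top0 455 0.00094 o [0.5652 0.255  0.0225] yaw 8.53 len 0.045
scene0 377 0.00103 o [0.5641 0.2534 0.0223] yaw 8.55 len 0.0449
```

View pics/w7.png

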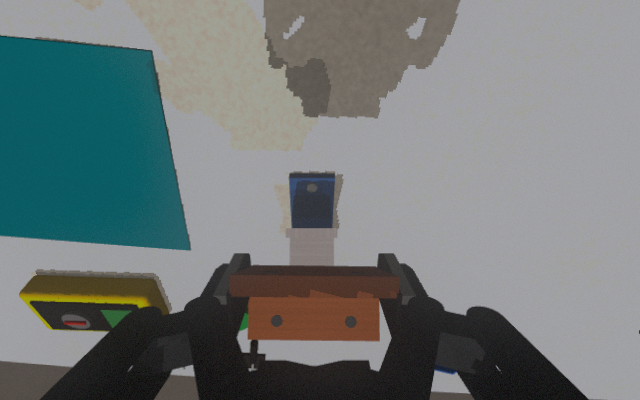

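The wrist view shows the cradle squarely ahead at (312,215), and the wrist fits agree on the aluminium's pose. I'll compute the relative shift from this one picture.

```bash
cat >> m.py <<'E'
def plan(im,hs,o=None):
    W=cloud(im);p,r,s=tool();a,b=masks(im,W);oc,Q=cu(W,a,p,r)
    if o is None: o,_=outer([W[b]],'outer')
    c=p+r.apply(oc); G=R.from_euler('z',8.3,degrees=True)*R.from_euler('y',-45,degrees=True)
    A=r*Q; print('CU world',c.round(4),'att err (world) deg',np.degrees((G*A.inv()).as_rotvec()).round(2),'clock',s['clock'])
    D=np.array(o)+[0,0,.0113]-c; print('rel world mm (to nest)',(D*1e3).round(1))
    for h in hs: print(h,'dpos cm',(r.inv().apply(D+[0,0,h])*100).round(2))
    goal(p+D,98.3,-20)
E
python3 - <<'E'
from m import *
plan(dict(np.load('pics/w7.npz')),[.045,.02,0])
E
```

```text
CU tool o [1.55 1.16 0.47] 3000 0.00042 len 0.0632 dev [-0.01  0.26 -0.74]
outer 1727 0.00045 o [0.5624 0.2528 0.0219] yaw 8.26 len 0.0437
CU world [0.4675 0.2412 0.1493] att err (world) deg [-0.47 -0.19  0.23] clock 13.15
rel world mm (to nest) [  94.8   11.6 -116.1]
0.045 dpos cm [ 9.96 -0.26  6.52]
0.02 dpos cm [12.31 -0.26  5.66]
0 dpos cm [14.19 -0.26  4.97]
clock 13.15 dpos cm [14.19 -0.26  4.97] dr [ 0.0051  0.0025 -0.0014]
```

```bash
python3 -m creep '{"delta_pos":[[1,-0.1,2],[3,-0.26,4],[5,-0.26,5.5],[7,-0.26,6.5],[9,-0.26,6.5],[9.96,-0.26,6.52],[9.96,-0.26,6.52],[9.96,-0.26,6.52]],"dr":[[0.005,0,0],[0.005,0,0],[0.005,0,0],[0.005,0,0],[0.005,0,0],[0.005,0,0],[0.005,0,0],[0.005,0,0]]}'
python3 - <<'E'
from m import *
print(tool()[2]['qpos'].round(2)); 
im=shot('wrist','w8'); plan(im,[.02,.004,0,-.003],[.5624,.2528,.0219])
W=cloud(im);P=W[masks(im,W)[1]];print(len(P))
import cv2
t=shot('scene','s8'); W=cloud(t); cv2.imwrite('pics/c8.png',cv2.resize(t['pixels'][110:240,370:500],(585,585),interpolation=2))
E
```

```text
clock: 13.95
position: [0.5607, 0.2518, 0.0799]
ee_rot: [0.818, -0.041, 0.571, 0.06]
contact_force: [-0.3, 0.3, -3.6]
width: 0.0627
[ 0.35  0.32  1.93 -0.13  0.55 -1.27]
CU tool o [ 1.92  0.63 -0.04] 3000 0.0004 len 0.0629 dev [-0.02  0.26 -0.64]
CU world [0.5614 0.2528 0.0786] att err (world) deg [-0.55 -0.11  0.4 ] clock 14.0
rel world mm (to nest) [  1.    0.  -45.4]
0.02 dpos cm [ 2.42 -0.02 -0.79]
0.004 dpos cm [ 3.92 -0.02 -1.34]
0 dpos cm [ 4.3  -0.02 -1.48]
-0.003 dpos cm [ 4.58 -0.02 -1.58]
clock 14.0 dpos cm [ 4.3  -0.02 -1.48] dr [ 0.0003  0.0041 -0.0023]
7322
```

View pics/c8.png

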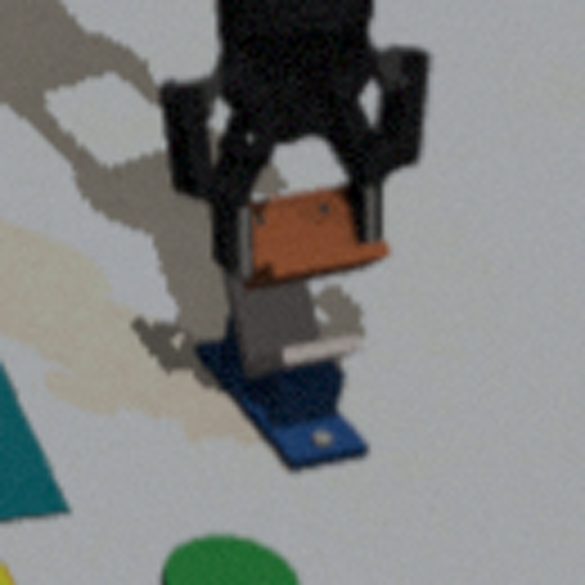

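The scene crop shows the copper angle at (315,235) in the V attitude, directly above the aluminium angle. Lowering slowly.

```bash
python3 -m creep '{"delta_pos":[[0.8,0,-0.3],[1.6,0,-0.55],[2.3,0,-0.8],[2.8,0,-0.98],[3.2,0,-1.12],[3.5,0,-1.23],[3.7,0,-1.3],[3.9,0,-1.37],[3.9,0,-1.37],[3.9,0,-1.37]],"dr":[[0,0,0],[0,0,0],[0,0,0],[0,0,0],[0,0,0],[0,0,0],[0,0,0],[0,0,0],[0,0,0],[0,0,0]]}'
```

```text
clock: 15.05
position: [0.5613, 0.2525, 0.0384]
ee_rot: [0.818, -0.041, 0.571, 0.061]
contact_force: [0.3, -0.0, -3.8]
width: 0.062
```

```bash
python3 -m creep '{"delta_pos":[[0.09,0,-0.03],[0.19,0,-0.07],[0.28,0,-0.1],[0.28,0,-0.1],[0.28,0,-0.1]],"dr":[[0,0,0],[0,0,0],[0,0,0],[0,0,0],[0,0,0]]}'; python3 -m creep '{"delta_pos":[[0.09,0,-0.03],[0.09,0,-0.03],[0.09,0,-0.03]],"dr":[[0,0,0],[0,0,0],[0,0,0]]}'
```

```text
clock: 15.55
position: [0.5612, 0.2524, 0.0353]
ee_rot: [0.818, -0.041, 0.571, 0.06]
contact_force: [0.8, -0.6, -4.8]
width: 0.0628
clock: 15.85
position: [0.5616, 0.2526, 0.0346]
ee_rot: [0.818, -0.041, 0.571, 0.061]
contact_force: [0.4, 0.2, -3.9]
width: 0.0626
```

```bash
python3 -m creep '{"delta_pos":[[0.09,0,-0.03],[0.09,0,-0.03],[0.09,0,-0.03]],"dr":[[0,0,0],[0,0,0],[0,0,0]]}'; python3 -m creep '{"delta_pos":[[0.09,0,-0.03],[0.09,0,-0.03],[0.09,0,-0.03]],"dr":[[0,0,0],[0,0,0],[0,0,0]]}'
```

```text
clock: 16.15
position: [0.5617, 0.2526, 0.0344]
ee_rot: [0.818, -0.041, 0.57, 0.061]
contact_force: [-3.2, -0.4, 4.7]
width: 0.0626
clock: 16.45
position: [0.5617, 0.2526, 0.0344]
ee_rot: [0.818, -0.041, 0.57, 0.061]
contact_force: [-6.9, -1.8, 13.4]
width: 0.0625
```

Both legs are carrying load (about 17 N up, 7 N in -x), so it is seated. Releasing.

```bash
python3 -m creep '{"delta_pos":[[0,0,-0.03],[0,0,-0.05],[0,0,-0.05]],"dr":[[0,0,0],[0,0,0],[0,0,0]]}';  python3 -m creep '{"delta_pos":[[0,0,0],[0,0,0],[0,0,0],[0,0,0],[0,0,0],[0,0,0]],"dr":[[0,0,0],[0,0,0],[0,0,0],[0,0,0],[0,0,0],[0,0,0]]}' 1
python3 - <<'E'
from m import *
im=shot('wrist','w9'); plan(im,[0],[.5624,.2528,.0219])
E
```

```text
clock: 16.75
position: [0.5617, 0.2526, 0.0344]
ee_rot: [0.819, -0.041, 0.569, 0.061]
contact_force: [-5.4, -2.0, 12.6]
width: 0.0625
clock: 17.35
position: [0.5608, 0.2524, 0.0321]
ee_rot: [0.818, -0.041, 0.571, 0.06]
contact_force: [0.8, 0.4, -0.5]
width: 0.0854
CU tool o [-0.38  0.9   1.77] 3000 0.00041 len 0.063 dev [-0.17  0.24  0.24]
CU world [0.5622 0.2535 0.0331] att err (world) deg [ 0.19 -0.05 -0.13] clock 17.4
rel world mm (to nest) [ 0.2 -0.7  0.1]
0 dpos cm [-0.   -0.07  0.01]
clock 17.4 dpos cm [-0.   -0.07  0.01] dr [ 0.0007  0.0028 -0.0022]
```

It is fully home: the residual is 0.2/-0.7/0.1 mm and the attitude error is under 0.2°. Retreating and checking.

```bash
python3 -m creep '{"delta_pos":[[-1,0,0],[-2.5,0,0],[-5,0,0],[-8,0,0],[-12,0,0],[-16,0,0],[-16,0,0],[-16,0,0]],"dr":[[0,0,0],[0,0,0],[0,0,0],[0,0,0],[0,0,0],[0,0,0],[0,0,0],[0,0,0]]}'
python3 - <<'E'
from m import *
im=shot('wrist','w10');W=cloud(im);a,b=masks(im,W)
a&=(np.linalg.norm(W[...,:2]-[.561,.254],axis=-1)<.06);P=W[a];P=P[rng.choice(len(P),min(3000,len(P)),False)]
G=R.from_euler('z',8.3,degrees=True)*R.from_euler('y',-45,degrees=True)
x,n,e=fitL(P,CU,np.r_[G.as_rotvec(),[.5624,.2528,.0332]]);Q=R.from_rotvec(x[:3]);L=Q.inv().apply(P-x[3:]);ym=np.percentile(L[:,1],[.3,99.7])
c=x[3:]+Q.apply([0,ym.mean(),0]);print(n,e,'CU',c.round(4),'in outer mm',(G.inv().apply(c-[.5624,.2528,.0219])*1e3).round(1),'att',np.degrees((G*Q.inv()).as_rotvec()).round(2))
shot('scene','s9');t0=cv2.imread('pics/scene0.png');t=cv2.imread('pics/s9.png')
cv2.imwrite('pics/c9.png',np.hstack([cv2.resize(t[150:290,140:480],(680,280)) if 0 else t[140:300,140:480]]).repeat(2,0).repeat(2,1))
for nm,(u0,u1,v0,v1) in dict(meter=(290,390,232,290),tin=(400,440,225,262),spool=(230,268,245,278),can=(145,197,205,285)).items():
    print(nm,'diff',np.abs(t[v0:v1,u0:u1].astype(int)-t0[v0:v1,u0:u1]).mean().round(1))
print(tool()[2]['contact_force'],tool()[2]['clock'])
E
```

```text
clock: 18.2
position: [0.5063, 0.2443, 0.1844]
ee_rot: [0.819, -0.041, 0.57, 0.061]
contact_force: [-0.7, -0.3, -0.4]
width: 0.085
2706 0.0003727166659687753 CU [0.5624 0.2537 0.0332] in outer mm [8.1 0.9 7.9] att [ 0.07  0.07 -0.04]
meter diff 3.4
tin diff 3.2
spool diff 3.2
can diff 3.5
[-0.08394273  0.10036476 -0.00997733] 18.3
```

View pics/c9.png

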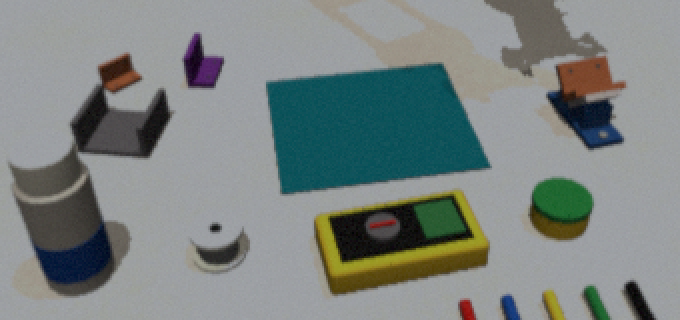

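The scene crop shows the copper angle nested in the cradle at (588,85), the holder and mat empty, and the bystanders unmoved.

```bash
python3 -c "
from rig import manip
print(manip.sign_off())"
```

```text
the job is handed in; nothing more can be done
None
```

The copper angle is nested in the aluminium angle and released, and the job is handed in at about 18 s of the 64 s allowed; no verdict was reported. I lifted it from the holder by its standing leg and set it down on the mat. I then took it again by its ends and lowered it into the V until both legs carried load.

- **Seating:** The last wrist-camera fit puts the angle's origin at x 8.1, y 0.9, z 7.9 mm in the aluminium angle's frame (the target is 8, 0, 8). All its axes are within 0.1° of parallel.
- **Bystanders and contact:** Comparing pictures from before and after shows the multimeter, flux tin, solder spool and spray can unmoved. The robot stood clear of everything, with a force reading near zero.
- **Disagreement:** The top and scene cameras placed the aluminium angle 2–3 mm away from where the wrist camera did, roughly their stated calibration error. I used the wrist camera because it measured both parts together.
- **Wrist tilt:** Tilting the wrist 45° at the nest would have taken joint 5 out of range. I gripped the angle with a 25° tilt on the mat and placed it with a 20° tilt the other way.

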